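# Turn a slatted sign face down with a palette knife and lock it in the hanger-fitting board

## Task

The little slatted sign lies face up in the hanger-fitting board. Turn it face down in the board with the palette knife, not with the fingers: slip the blade under the edge at the board's open end, where there is room to tip the sign over towards the end stop. Push the sign along the guides right up to the stop and swing the wooden turn button fully across to lock it, with the knife laid aside off the board and everything else on the bench left alone.

Things in the scene. Friction and masses are not known exactly. Their poses are not given: they have to be found in the camera images.
- board: Fixed plywood board, 290 x 150 mm, that holds a sign for fitting hangers. Origin: centre of its underside, on the bench; x runs from the open end (x = -145 mm) to the end stop, z up. Its flat felt bed is 14 mm above the bench. Guide strips run its whole length: inner faces at y = +-59 mm, outer at +-75 mm, tops 24 mm above the bench.
- board_mouth (a point): Middle of the board's open end (no strip or stop there), on the felt's level, 14 mm above the bench; axes as the board's.
- board_stop (a point): Middle of the end stop's inner face (board x = +120 mm), 18 mm above the bench; the stop's top is 28 mm above the bench; axes as the board's.
- sign_center (a point): Centre of the loose sign's panel of three slats, 92 (its x) x 110 (its y) x 8 mm, about 80 g (+-40 %). z points out of the whitewashed face with a painted daisy, up at the start. It starts between the guides, nearer the open end, its x along the board's within 0.03 rad. It tips first on the far ends of its battens, then on its far edge, and falls by itself once about 10 degrees beyond upright.
- sign_batten (a point): Middle of one of the two battens on the sign's back (the other is at the mirrored y), half-way through it, 9 mm behind the panel's centre, at sign y = +35 mm. Battens: 62 mm long (along x), 12 mm wide, 10 mm thick, so the panel overhangs their ends by 15 mm. At the start the sign stands on them, the panel's underside 10 mm above the felt.
- knife_grip (a point): Point to grip on the loose cranked palette knife (55 g): in the middle of the flat-sided wooden handle's section, 16 mm wide (knife y) and 18 mm high (knife z). The handle reaches 60 mm behind it and 40 mm ahead. Axes are the knife's: x from handle to blade, z up. At the start the knife lies level on the tool rest, this point 40 mm above the bench.
- knife_tip (a point): Middle of the front end of the knife's blade: 146 mm ahead of knife_grip along the knife's x and 25 mm lower along its z. The stiff steel blade is 2 mm thick (this point is half-way through it), 32 mm wide, 71 mm long, flat, with a straight end; axes as the knife's.
- rest: Fixed wooden tool rest. Origin on the bench, 40 mm ahead of the place below knife_grip; x along the knife towards the blade. Base plate from x = -101 to +24 mm, 46 mm wide, 6 mm thick. Two forked uprights, 10 mm thick, 40 mm wide, up to 45 mm high, at x = -88 and +8 mm; the handle lies in the forks with 3 mm play each side, its middle free for fingers.
- button (a joint): Angle of the dark wooden turn button on top of the guide strip at the board's +y side. 0: along the strip, pointing to the open end; negative: outwards, off the bed; +1.57 (its stop): straight across the bed, over the rim of the home sign and 2 mm behind the end of one batten, so only a sign face down and home lets it close. It stays where left and turns with about 1 N at its end.
- button_pivot (a point): Axis of the turn button, half-way up it, 32 mm above the bench, at board x = +36.5, y = +67 mm. The button is a straight wooden bar 9 mm wide and 14 mm high (25 to 39 mm above the bench) that reaches 45 mm from the axis on one side and 6 mm on the other.
- button_end (a point): Middle of the end face of the turn button's long arm, 45 mm from the axis and 32 mm above the bench.
Things that resemble listed ones, but are neither listed nor needed, are in the scene too. Leave any orange or yellow look-alike of the part that bears sign_center alone.

How it is judged (in metres and radians):
On the way, in this order (a step that is already met when the one before it is completed fails the run):
1. the sign is raised on its edge (more than 45 degrees) by the palette knife (angle between sign_center's own z axis and vertical between 0.79 and 2.4 rad and contact force between knife and sign above 0.02 N), for 0.04 s.
2. the sign lies face down on the felt between the guides (angle between sign_center's own z axis and vertical above 3.04 rad and z of sign_center in the frame of board below 0.021 m), for 0.2 s.
At the end, for the whole second after the job is handed in: The sign lies flat and face down (within 6 degrees) on the felt between the guides, its edge within 3 mm of the end stop; the turn button is turned across to within 10 degrees of its stop; the knife lies still on the bench or its rest, touching neither board nor sign; all is at rest (all of step 2 and x of sign_center in the frame of board between 0.071 and 0.077 m and y of sign_center in the frame of board between -0.007 and 0.007 m and value of joint button above 1.4 rad and linear speed of each of sign, knife below 0.02 m/s and contact force between knife and board below 0.01 N and contact force between knife and sign below 0.01 N and height (world z) of knife_grip below 0.06 m).
It fails at once if the fingers touch the sign before it lies face down (contact force between the fingers and sign above 0.3 N and angle between sign_center's own z axis and vertical below 2.9 rad).
It fails at once if a bystander is moved by more than 25 mm (distance of any of hammer, tape, mini_canvas, wire_spool, varnish, mushroom from where it was at the start of the episode above 0.025 m).
It also fails if it takes over 69 s, if anything falls off the work surface, if the arm or the gripper's body presses on something with over 40 N, if the wrist force passes 120 N, or if a joint passes its speed limit or range.

## Robot

A 6-joint arm with a two-finger parallel gripper is mounted at the origin on the work surface. World frame = base frame: x ahead of the robot, y to its left, z up, the work surface at z = 0. Lengths are in mm, angles in rad, forces in N, time in s.
With the tool pointing down it reaches from about 300 to 850 mm from the base axis. Payload 5.4 kg.
Tool frame: the origin (TCP) lies on the centre line of the jaws, within the pads' length; the fingertips stand 14 mm ahead of it and the grasp point (between the pads) lies 5 mm behind it (tcp_to_tips is the distance from the TCP to the fingertips, in mm); z points along the fingers, y is the line along which they close (so a half turn about z gives the same grasp; the last joint's range is limited). The gripper opens to 85 mm and grips with 20 to 120 N. Pads are 22 mm wide; open, the fingers measure 114 mm over their backs; the gripper's body (76 mm by 85 mm) begins 54 mm behind the grasp point. The pads swing forward as they close: fully open they stand 13 mm farther back than shut.
Start: joints at [1.128, 0.158, 1.597, -0, 1.386, -0.21], TCP at [132.666, 559.47, 245.299] pointing down, gripper open.
Joint ranges: [-2.91, 2.91], [-0.94, 2.29], [0.18, 2.7], [-1.29, 4.43], [0.17, 2.64], [-3, 3]. Speed limits (rad/s): [2.57, 2.57, 3.14, 3.14, 3.14, 3.14].

## Interface

Orientations are given as [roll, pitch, yaw] about the fixed x, y, z axes, in that order (R = Rz(yaw) Ry(pitch) Rx(roll)).
In Python, from rig import sense, grab_frame, camera_info, sign_off, tcp_to_tips gives the robot as it stands.
- The arm moves only by the tool move_arm, never from a script. Its argument "deltas" is a list of rows, each a list of 7 numbers: the shift along the tool's x, y, z in units of 50 mm (1.0 is 50 mm), then the turn, a rotation vector about the tool's x, y, z in units of 8 degrees (1.0 is 8 degrees), then the closure in counts, from 0 (fully open) to 255 (shut). A call has exactly 5 rows; each row is the pose to reach, as a shift and turn from the pose commanded when the call began, along the tool's axes at that moment; what a row does not reach only later rows make up. A row lasts 1/10 s, in which the tool goes at most 50 mm and 8.59 degrees, less where a joint would pass 70% of its speed; a pose out of reach is approached as far as the arm can. A call with a gripper value outside its range is refused whole. The fingers move at their own pace and stop on an object; the grip force is fixed at half the most. Time passes only in rows, so rows that repeat a pose let the fingers close, or fill a call up. It gives the time, the measured TCP pose, the force, the opening and the grip force at its end, in the units of the state.
- sense(): the state, without advancing time (a new reading comes with each control period).
- grab_frame(name): name is "scene" or "top" or "wrist"; returns the picture (480x640x3 uint8, red, green, blue); there is no depth.
- camera_info(name): a dict with "mtx" (3x3 intrinsics, pixels), "k1" (the pictures are not rectified: a ray, as slopes to the right and down, at radius r is drawn at 1 + k1 r^2 times it, then the intrinsics apply), "R" (3x3) and "t" (3): a world point X has camera coordinates R X + t; the wrist camera has in their place "T_tool_cam" (4x4, takes a point from camera to tool coordinates, whose origin is the TCP and whose axes are the flange's). Camera axes: x right, y down, z forward; pixel columns grow to the right and rows downward; lengths in mm; the calibration is good to about 2 mm. A picture is of the moment at which its call begins: read the wrist's pose just before it. camera_info takes no time and is no camera call.
- sign_off(): hands the job in; it is judged then, once.
The state is a dict: "t": time; "joints": joint angles; "dq": joint speeds; "effort": joint torques, N m; "tcp_pos": TCP position; "tool_rot": TCP orientation; "force": force on the tool from outside, world axes, zero at the start; "ft_torque": the same for the moment, N m; "finger_gap": finger opening in mm; "grasp_force": force on a finger pad.
Only numpy, scipy, OpenCV 4.12 (cv2) and the standard library are available. Lean on these libraries where they do the work, as an engineer would, in place of code of your own. Each camera call takes 0.05 s, during which the arm holds its last target. There are 200 camera calls.

## Working session

There is one attempt and no reset: what is moved stays moved. The work goes in short steps, Python scripts to look and compute and a tool call to move; the robot and the scene stay as the last step left them, time stands still between calls to the robot, and variables do not carry over. Pictures are saved under pics/ and viewed, at most 10 in all, crops included, and the job is handed in when it is done.

Besides the shell and the picture viewer there is one more tool, called after "Emit:" in YAML: its name, and indented under it one key for each argument. move_arm: Moves the arm, as the interface text tells. Its arguments: {"type":"object","properties":{"deltas":{"type":"array","items":{"type":"array","items":{"type":"number"}}}},"required":["deltas"]}

```bash
ls; mkdir -p pics
python3 - <<'E'
from rig import *
import cv2,numpy as np
s=sense();print({k:np.round(v,3).tolist() for k,v in s.items()},tcp_to_tips)
for n in("scene","top"):
    f=grab_frame(n);cv2.imwrite(f"pics/{n}0.png",f[:,:,::-1])
    c=camera_info(n);print(n,{k:np.round(v,4).tolist() for k,v in c.items()})
print(camera_info("wrist"))
E
```

```text
pics
{'t': 0.0, 'joints': [1.128, 0.159, 1.598, -0.0, 1.386, -0.21], 'dq': [0.001, 0.002, -0.001, 0.001, 0.002, -0.0], 'effort': [-0.001, -39.6, -33.143, -0.0, 0.008, -0.0], 'tcp_pos': [132.443, 558.948, 244.309], 'tool_rot': [-3.14, -0.0, 2.909], 'force': [0.185, -0.736, 0.161], 'ft_torque': [0.001, -0.004, -0.012], 'grasp_force': 0.0, 'finger_gap': 85.964} 14.0
scene {'mtx': [[498.4896, 0.0, 324.1289], [0.0, 498.4896, 242.053], [0.0, 0.0, 1.0]], 'k1': -0.1164, 'R': [[0.7098, 0.7042, 0.0191], [0.4924, -0.4766, -0.7283], [-0.5037, 0.5263, -0.685]], 't': [-407.5527, -184.0208, 1258.6961]}
top {'mtx': [[527.3521, 0.0, 321.4836], [0.0, 527.3521, 243.8664], [0.0, 0.0, 1.0]], 'k1': 0.0262, 'R': [[-0.0233, -0.9997, -0.0057], [-0.9836, 0.0239, -0.1789], [0.179, 0.0015, -0.9839]], 't': [77.311, 508.0408, 1327.9491]}
{'mtx': array([[425.90603095,   0.        , 318.27858992],
       [  0.        , 425.90603095, 240.54212524],
       [  0.        ,   0.        ,   1.        ]]), 'k1': -0.055852756733107245, 'T_tool_cam': array([[-2.85000350e-04, -9.47806180e-01, -3.18846928e-01,
         8.26345224e+01],
       [ 9.99999354e-01,  8.06377565e-05, -1.13355061e-03,
         9.28792574e-01],
       [ 1.10009738e-03, -3.18847045e-01,  9.47805545e-01,
        -1.28304151e+02],
       [ 0.00000000e+00,  0.00000000e+00,  0.00000000e+00,
         1.00000000e+00]])}
```

View pics/top0.png

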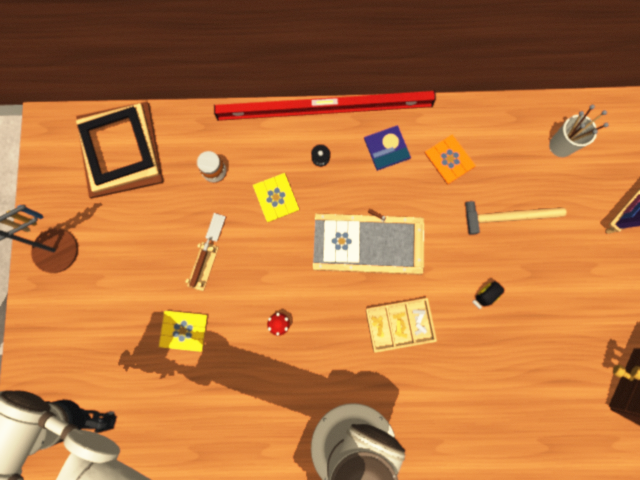

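View pics/scene0.png

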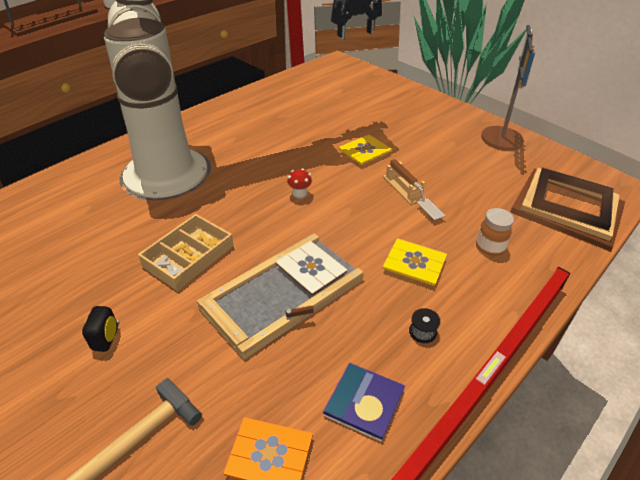

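The top picture shows the board with its open end at the left (about 314,242) and its stop at the right (423,246). The button points outward at (376,213). The knife is on its rest from (200,280) to the blade end at (217,216). I'll zoom in to measure.

Run:
```python
import cv2,numpy as np
t=cv2.imread("pics/top0.png")
a=cv2.resize(t[205:280,305:435],None,fx=6,fy=6,interpolation=cv2.INTER_CUBIC) #780x450
cv2.imwrite("pics/c1.png",a)
k=cv2.resize(t[205:300,180:240],None,fx=6,fy=6,interpolation=cv2.INTER_CUBIC) #360x570
s=cv2.imread("pics/scene0.png")
b=cv2.resize(s[155:225,380:450],None,fx=6,fy=6,interpolation=cv2.INTER_CUBIC) #420x420
o=np.zeros((570,780,3),np.uint8);o[:,:360]=k;o[:420,360:]=b
cv2.imwrite("pics/c2.png",o)
```

```text
(no output)
```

View pics/c1.png

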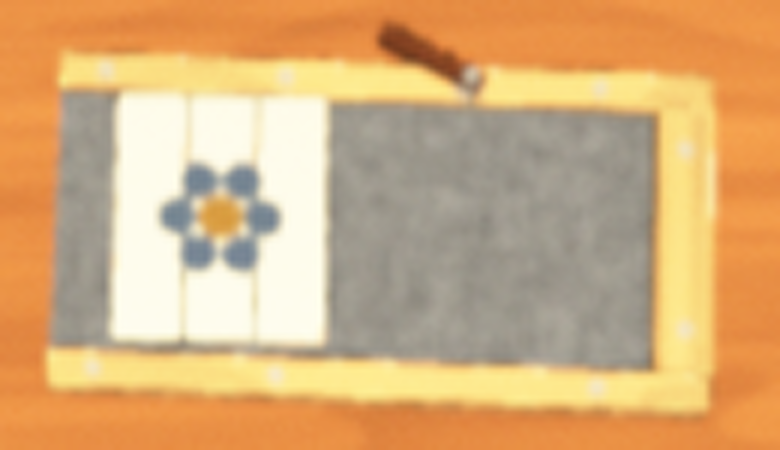

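View pics/c2.png

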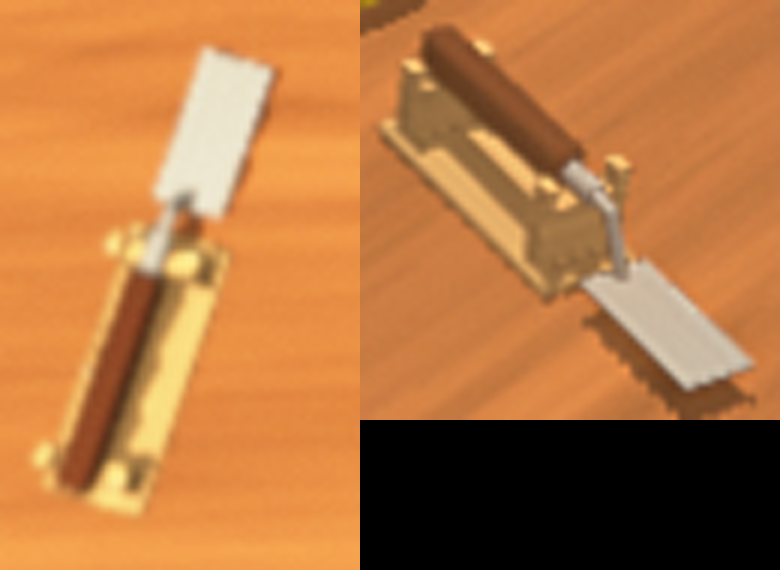

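The first crop gives board corners (62,53), (713,77), (708,412), (48,388) and sign corners (115,94), (329,98), (325,346), (109,340). The button pivot is near (470,78) and its end near (387,33). In the second crop, the blade end corners are (203,46) and (273,68), its rear corners (155,195) and (222,217), and the handle runs from (72,488) to (143,273).

```bash
cat > h.py <<'E'
import numpy as np,cv2
from rig import *
from scipy.spatial.transform import Rotation as Ro
from scipy.optimize import least_squares
def pose():
    s=sense();return np.array(s["tcp_pos"]),Ro.from_euler('xyz',s["tool_rot"])
def cam(n,p=None):
    c=camera_info(n)
    if n=="wrist":
        T=np.array(c["T_tool_cam"]);q,R=p
        Rw=R.as_matrix()@T[:3,:3];o=R.apply(T[:3,3])+q
        return c,Rw.T,-Rw.T@o
    return c,np.array(c["R"]),np.array(c["t"])
def ray(n,px,z,p=None):
    c,R,t=cam(n,p)
    u=cv2.undistortPoints(np.array(px,float).reshape(-1,1,2),c["mtx"],np.array([c["k1"],0,0,0.]))[:,0]
    d=np.c_[u,np.ones(len(u))]@R;o=-R.T@t
    return o+d*((np.broadcast_to(z,len(d))-o[2])/d[:,2])[:,None]
def proj(n,X,p=None):
    c,R,t=cam(n,p)
    return cv2.projectPoints(np.array(X,float).reshape(-1,1,3),cv2.Rodrigues(R)[0],t,c["mtx"],np.array([c["k1"],0,0,0.]))[0][:,0]
def fit2(loc,W,g0):
    loc=np.array(loc,float);W=np.array(W)[:,:2]
    f=lambda v:(loc@np.array([[np.cos(v[2]),np.sin(v[2])],[-np.sin(v[2]),np.cos(v[2])]])+v[:2]-W).ravel()
    r=least_squares(f,g0);return r.x,r.fun.reshape(-1,2)
E
python3 - <<'E'
from h import *
np.set_printoptions(precision=3,suppress=True)
C=lambda p,o:(np.array(p,float)+.5)/6-.5+np.array(o)
B=ray("top",C([(62,53),(713,77),(708,412),(48,388)],(305,205)),24)
print(fit2([(-145,75),(145,75),(145,-75),(-145,-75)],B,[600,0,-1.57]))
S=ray("top",C([(115,94),(329,98),(325,346),(109,340)],(305,205)),32)
print(fit2([(-46,55),(46,55),(46,-55),(-46,-55)],S,[600,0,-1.57]))
print(ray("top",C([(470,78),(387,33)],(305,205)),39))
K=ray("top",C([(203,46),(273,68),(155,195),(222,217),(143,273),(72,488)],(180,205)),[16]*4+[49]*2)
print(K);print(fit2([(146,16),(146,-16),(75,16),(75,-16),(40,0),(-60,0)],K,[500,350,0.]))
E
```

```text
(array([512.896, -58.611,  -1.634]), array([[-0.125,  0.528],
       [-0.141,  0.129],
       [-0.263, -1.296],
       [ 0.53 ,  0.64 ]]))
(array([518.645,  13.22 ,  -1.62 ]), array([[ 0.007, -1.258],
       [-0.36 ,  1.362],
       [ 0.373,  1.017],
       [-0.02 , -1.122]]))
[[577.577 -98.57   39.   ]
 [598.836 -62.895  39.   ]]
[[608.78  354.136  16.   ]
 [597.888 322.665  16.   ]
 [541.134 374.579  16.   ]
 [530.445 344.686  16.   ]
 [500.258 371.77   49.   ]
 [407.831 400.423  49.   ]]
(array([464.053, 382.762,  -0.309]), array([[-0.775, -0.525],
       [ 0.387,  0.461],
       [-0.767,  0.621],
       [ 0.191,  0.029],
       [ 1.901, -1.171],
       [-0.937,  0.583]]))
```

Check: the board corners fit to about 1 mm. The sign sits at board x ≈ -72, y ≈ 1, and the button is at -0.48 rad. The knife grip is near (464, 383) with yaw -0.31. The measured button pivot (577.6, -98.6) agrees with the predicted (577.6, -99.3). I'll plan the approach above the knife.

```bash
cat >> h.py <<'E'
def down(yaw):return Ro.from_euler('xyz',[np.pi,0,yaw])
def delta(cp,cR,tp,tR):
    return np.round(np.r_[cR.inv().apply(np.array(tp)-cp)/50,np.degrees((cR.inv()*tR).as_rotvec())/8],2).tolist()
BO=np.array([512.9,-58.6]);BY=-1.634
def b2w(x,y,z):
    c,s=np.cos(BY),np.sin(BY);return np.array([BO[0]+c*x-s*y,BO[1]+s*x+c*y,z])
def w2b(P):
    c,s=np.cos(BY),np.sin(BY);d=np.array(P)[...,:2]-BO;return np.stack([c*d[...,0]+s*d[...,1],-s*d[...,0]+c*d[...,1]],-1)
E
python3 - <<'E'
from h import *
print(delta(np.array([132.666,559.47,245.299]),down(2.909),[464,383,150],down(2.833)))
E
```

```text
[-7.26, -1.91, 1.91, -0.0, -0.0, 0.54]
```

Emit:
move_arm:
  deltas:
    - [-0.9, -0.24, 0.24, 0, 0, 0, 0]
    - [-1.8, -0.48, 0.48, 0, 0, 0, 0]
    - [-2.7, -0.72, 0.72, 0, 0, 0, 0]
    - [-3.6, -0.96, 0.96, 0, 0, 0, 0]
    - [-4.5, -1.2, 1.2, 0, 0, 0, 0]

```text
t: 0.6
tcp_pos: [338.9, 447.9, 184.5]
tool_rot: [-3.141, -0.0, 2.909]
force: [0.3, 0.4, -0.3]
finger_gap: 85.3
grasp_force: 0.0
```

Emit:
move_arm:
  deltas:
    - [-0.9, -0.24, 0.24, 0, 0, 0.2, 0]
    - [-1.8, -0.48, 0.48, 0, 0, 0.4, 0]
    - [-2.76, -0.71, 0.71, 0, 0, 0.54, 0]
    - [-2.76, -0.71, 0.71, 0, 0, 0.54, 0]
    - [-2.76, -0.71, 0.71, 0, 0, 0.54, 0]

```text
t: 1.1
tcp_pos: [464.0, 382.0, 148.9]
tool_rot: [-3.14, -0.002, 2.831]
force: [-0.4, 0.2, 0.8]
finger_gap: 85.5
grasp_force: 0.0
```

Run:
```python
from h import *
s=sense();print(s["t"],s["tcp_pos"],s["tool_rot"],s["joints"],s["force"])
p=pose();f=grab_frame("wrist");g=f.copy()
c=np.array([464,382.8]);d=np.array([np.cos(-.309),np.sin(-.309)]);n=np.array([-d[1],d[0]])
L=lambda x,y,z:np.r_[c+x*d+y*n,z]
for q in proj("wrist",[L(40,8,49),L(40,-8,49),L(-60,8,49),L(-60,-8,49),L(146,16,16),L(146,-16,16),L(75,-16,16)],p):
    cv2.drawMarker(g,tuple(int(round(v)) for v in q),(0,255,0),0,10,1); print(np.round(q,1))
cv2.imwrite("pics/w1.png",g[:,:,::-1])
```

```text
1.1 [463.96313536 381.9679365  148.85905985] [-3.14039014e+00 -1.74343595e-03  2.83133810e+00] [ 4.87709197e-01  3.13873077e-01  1.61074202e+00  4.35283807e-04
  1.21905572e+00 -7.72984016e-01] [-0.40582286  0.24723501  0.75992142]
[332.2 313. ]
[305.6 313. ]
[333.9 143. ]
[303.5 143.1]
[340.2 416.4]
[298.  416.4]
[296.2 335. ]
```

View pics/w1.png

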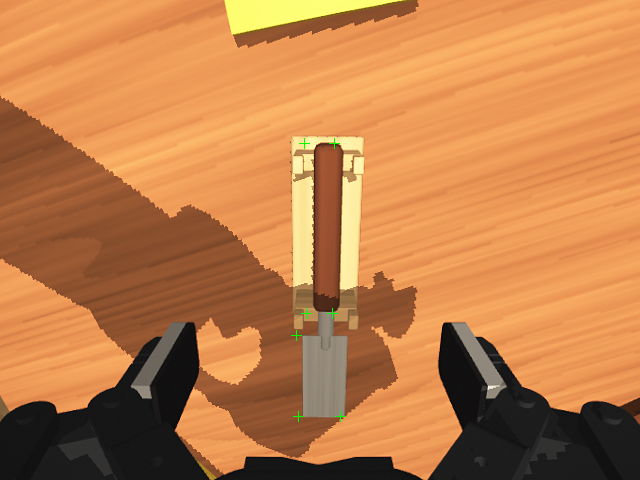

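The handle runs from (329,143) to (327,311), with blade end corners at (304,416) and (346,416). My marks sit 5–10 px to the left of it, so I'm refining the knife pose from this closer view.

Run:
```python
from h import *
np.set_printoptions(precision=2,suppress=True)
s=pose()
K=ray("wrist",[(304,416.5),(346.5,416.5),(303,336),(347,336),(327,311),(329,143)],[16]*4+[49]*2,s)
v,r=fit2([(146,-16),(146,16),(75,-16),(75,16),(40,0),(-60,0)],K,[464,383,-.3]);print(v,r)
cp=np.array([464.1,382.5,149.2]);cR=down(2.833)
print(delta(cp,cR,[v[0],v[1],35],down(v[2]+np.pi)))
```

```text
[465.2  388.29  -0.31] [[-0.25 -0.02]
 [-0.28 -0.38]
 [-0.76  0.15]
 [-0.37  1.14]
 [ 1.38 -0.5 ]
 [ 0.28 -0.39]]
[0.01, 0.12, 2.28, -0.0, -0.0, 0.01]
```

Emit:
move_arm:
  deltas:
    - [0.01, 0.04, 0.5, 0, 0, 0, 0]
    - [0.01, 0.08, 1.0, 0, 0, 0, 0]
    - [0.01, 0.08, 1.58, 0, 0, 0, 0]
    - [0.01, 0.08, 1.58, 0, 0, 0, 0]
    - [0.01, 0.08, 1.58, 0, 0, 0, 0]

```text
t: 1.65
tcp_pos: [463.4, 387.6, 71.3]
tool_rot: [-3.141, -0.001, 2.835]
force: [0.1, -0.0, 0.7]
finger_gap: 85.4
grasp_force: 0.0
```

Run:
```python
from h import *
p=pose();print(p[0],p[1].as_euler('xyz'))
f=grab_frame("wrist");cv2.imwrite("pics/w2.png",f[:,:,::-1])
hsv=cv2.cvtColor(f,cv2.COLOR_RGB2HSV).astype(int)
for r in range(150,470,20):
    R=f[r].astype(int)
    br=np.where((R[:,0]>R[:,2]*1.8)&(R[:,0]<150)&(R[:,0]>30)&(np.abs(np.arange(640)-320)<60))[0]
    dk=np.where(R.max(1)<50)[0]
    l=dk[dk<300];q=dk[dk>340]
    print(r,(br.min(),br.max(),len(br)) if len(br) else None,l.max() if len(l) else None,q.min() if len(q) else None)
```

```text
[463.44797065 387.57462036  71.29236996] [-3.14128296e+00 -5.03053341e-04  2.83517101e+00]
150 None None None
170 (np.int64(302), np.int64(335), 34) None None
190 (np.int64(282), np.int64(355), 21) None None
210 (np.int64(298), np.int64(339), 17) None None
230 (np.int64(298), np.int64(338), 17) None None
250 (np.int64(298), np.int64(338), 17) 298 None
270 (np.int64(298), np.int64(337), 17) None None
290 (np.int64(298), np.int64(337), 18) None None
310 (np.int64(261), np.int64(379), 40) None None
330 (np.int64(261), np.int64(379), 71) 194 442
350 (np.int64(261), np.int64(365), 58) 197 440
370 (np.int64(261), np.int64(379), 112) 198 439
390 (np.int64(261), np.int64(379), 71) 299 446
410 (np.int64(261), np.int64(347), 33) 182 455
430 (np.int64(286), np.int64(379), 5) 174 463
450 (np.int64(345), np.int64(379), 35) 187 449
```

View pics/w2.png

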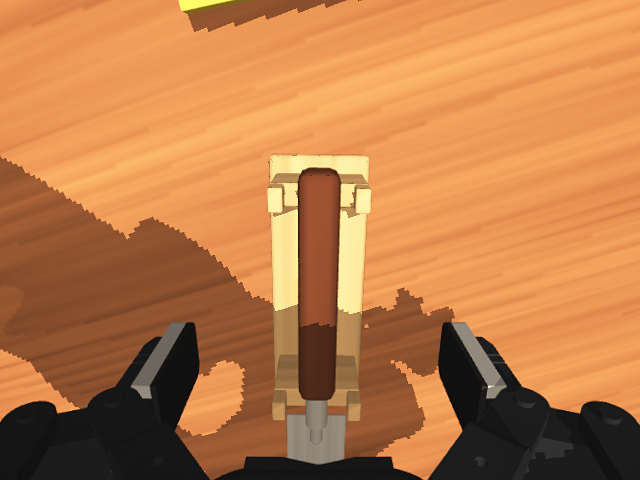

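The handle, at columns 298–338, is now centred between the fingers (about 196 and 441). I'll check the position along it from its ends at rows 170 and 400.

Run:
```python
from h import *
p=pose()
K=ray("wrist",[(319.5,170),(317,400),(287,463),(345,463)],[49,49,16,16],p);print(np.round(K,1))
print(np.round(p[1].inv().apply(K-p[0]),1), np.hypot(*(K[1]-K[0])[:2]))
```

```text
[[409.6 406.6  49. ]
 [504.3 375.5  49. ]
 [566.9 337.7  16. ]
 [576.9 369.   16. ]]
[[ 5.820e+01  1.100e+00  2.340e+01]
 [-4.150e+01  1.000e-01  2.360e+01]
 [-1.126e+02 -1.710e+01  5.660e+01]
 [-1.126e+02  1.580e+01  5.670e+01]] 99.67960558984144
```

Emit:
move_arm:
  deltas:
    - [-0.03, 0, 0.4, 0, 0, 0, 0]
    - [-0.03, 0, 0.71, 0, 0, 0, 0]
    - [-0.03, 0, 0.71, 0, 0, 0, 0]
    - [-0.03, 0, 0.71, 0, 0, 0, 255]
    - [-0.03, 0, 0.71, 0, 0, 0, 255]

```text
t: 2.2
tcp_pos: [466.7, 386.8, 36.5]
tool_rot: [3.14, 0.001, 2.833]
force: [-0.9, 0.2, 0.4]
finger_gap: 59.0
grasp_force: 0.0
```

Emit:
move_arm:
  deltas:
    - [0, 0, 0, 0, 0, 0, 255]
    - [0, 0, 0, 0, 0, 0, 255]
    - [0, 0, 0, 0, 0, 0, 255]
    - [0, 0, 0, 0, 0, 0, 255]
    - [0, 0, 0, 0, 0, 0, 255]

```text
t: 2.7
tcp_pos: [466.4, 386.6, 35.9]
tool_rot: [3.141, 0.001, 2.833]
force: [0.1, 0.6, 2.9]
finger_gap: 14.8
grasp_force: 58.8
```

Emit:
move_arm:
  deltas:
    - [0, 0, -0.8, 0, 0, 0, 255]
    - [0, 0, -1.6, 0, 0, 0, 255]
    - [0, 0, -2.5, 0, 0, 0, 255]
    - [0, 0, -3.4, 0, 0, 0, 255]
    - [0, 0, -4.2, 0, 0, 0, 255]

```text
t: 3.2
tcp_pos: [465.9, 386.2, 247.3]
tool_rot: [3.141, 0.0, 2.833]
force: [0.9, 0.3, -1.3]
finger_gap: 14.9
grasp_force: 58.6
```

Emit:
move_arm:
  deltas:
    - [-0.34, -0.74, 0, 0, 0, 0.95, 255]
    - [-0.68, -1.48, 0, 0, 0, 1.9, 255]
    - [-1.02, -2.22, 0, 0, 0, 2.85, 255]
    - [-1.36, -2.96, 0, 0, 0, 3.8, 255]
    - [-1.7, -3.7, 0, 0, 0, 4.75, 255]

```text
t: 3.7
tcp_pos: [490.5, 182.7, 244.8]
tool_rot: [-3.141, -0.0, 2.165]
force: [0.7, 0.1, -0.3]
finger_gap: 14.9
grasp_force: 58.7
```

Emit:
move_arm:
  deltas:
    - [-0.72, -0.38, 0, 0, 0, 0.95, 255]
    - [-1.45, -0.75, 0, 0, 0, 1.9, 255]
    - [-2.17, -1.13, 0, 0, 0, 2.85, 255]
    - [-2.9, -1.51, 0, 0, 0, 3.8, 255]
    - [-3.62, -1.88, 0, 0, 0, 4.75, 255]

```text
t: 4.2
tcp_pos: [515.0, -19.9, 244.9]
tool_rot: [-3.141, -0.0, 1.501]
force: [0.9, -0.4, -0.6]
finger_gap: 15.3
grasp_force: 58.7
```

Emit:
move_arm:
  deltas:
    - [0, 0, 0, 0, 0, 0, 255]
    - [0, 0, 0, 0, 0, 0, 255]
    - [0, 0, 0, 0, 0, 0, 255]
    - [0, 0, 0, 0, 0, 0, 255]
    - [0, 0, 0, 0, 0, 0, 255]

```text
t: 4.7
tcp_pos: [515.3, -17.2, 245.2]
tool_rot: [-3.141, -0.0, 1.509]
force: [0.3, -0.2, 0.3]
finger_gap: 14.8
grasp_force: 58.7
```

Run:
```python
from h import *
p=pose();s=sense();print(p[0],p[1].as_euler('xyz'),s["joints"])
f=grab_frame("wrist");g=f.copy()
for q in proj("wrist",[b2w(-145,75,24),b2w(-145,-75,24),b2w(0,75,24),b2w(0,-75,24),b2w(-118,56,32),b2w(-26,56,32),b2w(-118,-54,32),b2w(-26,-54,32)],p):
    cv2.drawMarker(g,tuple(int(round(v)) for v in q),(0,255,0),0,10,1); print(np.round(q,1))
cv2.imwrite("pics/w3.png",g[:,:,::-1])
```

```text
[515.27774447 -17.19422968 245.24414546] [-3.14145331e+00 -1.35070813e-04  1.50891083e+00] [-2.68126376e-01  3.56186545e-03  1.76158478e+00  1.05660087e-04
  1.37661006e+00 -2.06261290e-01]
[416.6  70.7]
[222.2  70.5]
[405.  247.8]
[233.2 247.6]
[392.  106.9]
[386.2 221.7]
[249.2 106.7]
[254.5 221.5]
```

View pics/w3.png

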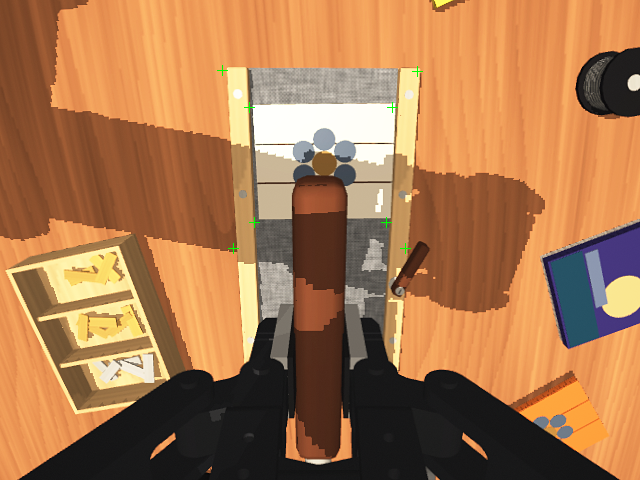

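The wrist view shows the open-end corners near (226,68) and (419,69), and the sign's near edge at row 103 from (251) to (396). That is 2–4 px right of my marks and about 3 px higher, so I'll refine the board and sign poses in the robot's frame.

Run:
```python
from h import *
f=cv2.imread("pics/w3.png")[:,:,::-1].astype(int)
def tr(v,a,b,k):
    d=np.abs(np.diff(v[a:b],axis=0)).sum(1);i=np.argsort(-d)[:k];return sorted((int(j+a),int(d[j])) for j in i)
for r in (78,95,130,235,300): print("row",r,tr(f[r],205,275,4),tr(f[r],375,430,5))
for c in (262,280,300,350,370,384): print("col",c,tr(f[:,c],60,112,3),tr(f[:,c],200,235,3))
```

```text
row 78 [(227, 131), (246, 191), (247, 189), (251, 169)] [(399, 228), (418, 143), (419, 303), (420, 178), (421, 109)]
row 95 [(228, 94), (247, 212), (248, 109), (251, 123)] [(398, 247), (404, 106), (417, 133), (418, 208), (419, 183)]
row 130 [(229, 154), (248, 236), (249, 134), (253, 553)] [(393, 146), (394, 397), (396, 316), (415, 324), (417, 235)]
row 235 [(235, 138), (236, 75), (253, 113), (255, 46)] [(386, 43), (389, 44), (390, 97), (407, 66), (408, 96)]
row 300 [(239, 171), (256, 241), (257, 134), (261, 228)] [(386, 81), (387, 213), (388, 89), (401, 138), (402, 90)]
col 262 [(67, 164), (71, 65), (104, 322)] [(218, 217), (219, 117), (221, 57)]
col 280 [(67, 130), (103, 181), (104, 95)] [(218, 229), (219, 48), (221, 28)]
col 300 [(67, 121), (102, 100), (103, 174)] [(206, 5), (212, 8), (213, 147)]
col 350 [(67, 102), (102, 87), (103, 164)] [(217, 138), (218, 171), (232, 37)]
col 370 [(67, 108), (102, 170), (103, 107)] [(217, 217), (218, 52), (220, 36)]
col 384 [(67, 107), (72, 77), (103, 198)] [(217, 207), (221, 339), (222, 352)]
```

Run:
```python
from h import *
np.set_printoptions(precision=2,suppress=True)
p=pose();r=lambda P,z:ray("wrist",P,z,p)
Lo=r([(228,78),(229,95),(230,130),(236,235),(239.7,300)],24);Ro_=r([(418.5,95),(416.3,130),(408.2,235),(402,300)],24)
Li=r([(247.2,78),(248.9,130),(254,235),(257.2,300)],24);Ri=r([(399.5,78),(396.4,130),(390,235),(387.3,300)],24)
E=r([(262,67.6),(300,67.6),(350,67.6),(384,67.6)],14)
N=r([(262,104.3),(300,103.2),(350,102.9),(370,102.7)],32);F=r([(262,218.8),(280,218.6),(350,218),(370,217.7)],32);SL=r([(253.4,130)],32);SR=r([(394.4,130)],32)
for n,a in zip("Lo Ro Li Ri End Near Far SL SR".split(),(Lo,Ro_,Li,Ri,E,N,F,SL,SR)): print(n,w2b(a).tolist() if len(a)<2 else w2b(a))
```

```text
Lo [[-139.3   -70.7 ]
 [-126.66  -70.65]
 [ -99.83  -71.43]
 [ -11.43  -71.74]
 [  50.83  -72.24]]
Ro [[-126.85   77.81]
 [ -99.99   77.86]
 [ -11.54   77.11]
 [  50.75   75.78]]
Li [[-139.19  -55.77]
 [ -99.76  -56.24]
 [ -11.44  -56.14]
 [  50.78  -56.24]]
Ri [[-139.35   62.18]
 [ -99.88   61.85]
 [ -11.52   61.32]
 [  50.72   62.32]]
End [[-147.37  -45.26]
 [-147.28  -15.19]
 [-147.34   24.33]
 [-147.5    51.26]]
Near [[-119.61  -43.99]
 [-120.36  -14.76]
 [-120.63   23.62]
 [-120.85   38.98]]
Far [[-28.2  -47.53]
 [-28.38 -32.52]
 [-28.93  25.73]
 [-29.21  42.39]]
SL [[-100.30472996423126, -51.44566698107188]]
SR [[-100.43243806270101, 58.84208665049984]]
```

```bash
sed -i 's/^BO=.*/BO=np.array([516.0,-56.4]);BY=-1.637/' h.py
python3 - <<'E'
from h import *
np.set_printoptions(precision=3,suppress=True)
print("canvas",ray("top",[(253,185),(266,220),(298,212),(285,175)],10)+[2.5,3,0])
cp,cR=pose();cR=down(1.509)
print(delta(cp,cR,b2w(-311,.6,80),down(BY+np.pi)))
th=np.radians(np.r_[0:110:4.5]);O=[]
P=np.array([-41,14.]);
for t in th:
    M=np.array([[np.cos(t),np.sin(t)],[-np.sin(t),np.cos(t)]])
    a=np.arctan2(10,15)
    Ma=np.array([[np.cos(a),np.sin(a)],[-np.sin(a),np.cos(a)]])
    if t<a: q=P+M@(np.array([-21,-4])-[31,-14])
    else:
        E=P+Ma@np.array([15,10.])
        if t<np.pi/2: q=E+M@np.array([-67,0.])
        else: q=E+[8,0]+M@np.array([-67,-8.])
    O.append(q)
O=np.array(O);print("E",E)
tip=O-[0,1];print(np.c_[np.degrees(th),tip,-(tip[:,0]+93)/50,-(tip[:,1]-18.5)/50])
E
```

```text
canvas [[686.648 251.376  10.   ]
 [587.855 216.372  10.   ]
 [607.92  129.717  10.   ]
 [712.918 163.707  10.   ]]
[5.44, 0.1, 3.31, 0.0, -0.0, 0.03]
E [-22.972  14.   ]
[[  0.    -93.     23.     -0.     -0.09 ]
 [  4.5   -92.055  27.049  -0.019  -0.171]
 [  9.    -90.795  31.011  -0.044  -0.25 ]
 [ 13.5   -89.229  34.863  -0.075  -0.327]
 [ 18.    -87.365  38.579  -0.113  -0.402]
 [ 22.5   -85.215  42.138  -0.156  -0.473]
 [ 27.    -82.792  45.518  -0.204  -0.54 ]
 [ 31.5   -80.112  48.696  -0.258  -0.604]
 [ 36.    -77.176  52.382  -0.316  -0.678]
 [ 40.5   -73.919  56.513  -0.382  -0.76 ]
 [ 45.    -70.348  60.376  -0.453  -0.838]
 [ 49.5   -66.485  63.947  -0.53   -0.909]
 [ 54.    -62.354  67.204  -0.613  -0.974]
 [ 58.5   -57.98   70.127  -0.7    -1.033]
 [ 63.    -53.39   72.697  -0.792  -1.084]
 [ 67.5   -48.612  74.9    -0.888  -1.128]
 [ 72.    -43.676  76.721  -0.986  -1.164]
 [ 76.5   -38.613  78.149  -1.088  -1.193]
 [ 81.    -33.453  79.175  -1.191  -1.214]
 [ 85.5   -28.229  79.793  -1.295  -1.226]
 [ 90.    -22.972  80.     -1.401  -1.23 ]
 [ 94.5   -17.691  80.421  -1.506  -1.238]
 [ 99.    -12.393  80.427  -1.612  -1.239]
 [103.5    -7.11   80.016  -1.718  -1.23 ]
 [108.     -1.877  79.193  -1.822  -1.214]]
```

Emit:
move_arm:
  deltas:
    - [0.9, 0.02, 0, 0, 0, 0.03, 255]
    - [1.8, 0.04, 0, 0, 0, 0.03, 255]
    - [2.7, 0.06, 0, 0, 0, 0.03, 255]
    - [3.6, 0.08, 0, 0, 0, 0.03, 255]
    - [4.5, 0.1, 0, 0, 0, 0.03, 255]

```text
t: 5.25
tcp_pos: [534.4, 208.4, 245.5]
tool_rot: [3.141, -0.0, 1.504]
force: [0.5, 0.3, -0.2]
finger_gap: 15.1
grasp_force: 58.7
```

Emit:
move_arm:
  deltas:
    - [0.5, 0, 0.7, 0, 0, 0, 255]
    - [0.94, 0, 1.5, 0, 0, 0, 255]
    - [0.94, 0, 2.4, 0, 0, 0, 255]
    - [0.94, 0, 3.3, 0, 0, 0, 255]
    - [0.94, 0, 3.3, 0, 0, 0, 255]

```text
t: 5.75
tcp_pos: [531.8, 252.1, 73.0]
tool_rot: [-3.127, 0.004, 1.504]
force: [-1.3, -0.9, -1.6]
finger_gap: 15.0
grasp_force: 58.7
```

Emit:
move_arm:
  deltas:
    - [0, 0, 0.4, 0, 0, 0, 255]
    - [0, 0, 0.82, 0, 0, 0, 255]
    - [0, 0, 0.82, 0, 0, 0, 255]
    - [0, 0, 0.82, 0, 0, 0, 255]
    - [0, 0, 0.82, 0, 0, 0, 255]

```text
t: 6.25
tcp_pos: [539.6, 253.4, 41.9]
tool_rot: [3.138, -0.001, 1.503]
force: [-1.1, 0.0, 1.1]
finger_gap: 15.2
grasp_force: 58.7
```

Run:
```python
from h import *
p=pose();print(p[0],p[1].as_euler('xyz'),w2b(p[0]))
tip=lambda y:p[0]+p[1].apply([-146,y,20.5])
f=grab_frame("scene");g=cv2.resize(f[200:330,200:380],None,fx=4,fy=4,interpolation=cv2.INTER_CUBIC)
for q in proj("scene",[tip(16),tip(-16),b2w(-145,0,14)-[3,2,0]],None):
    print(np.round(q,1));cv2.drawMarker(g,tuple(int(v) for v in (q-[200,200])*4+1.5),(0,255,0),0,12,1)
cv2.imwrite("pics/s2.png",g[:,:,::-1])
```

```text
[539.59572254 253.35605313  41.89087158] [ 3.13787754e+00 -1.15638716e-03  1.50288902e+00] [-310.63846469    3.05202058]
[351. 251.]
[340.4 242.9]
[335.9 252.7]
```

View pics/s2.png

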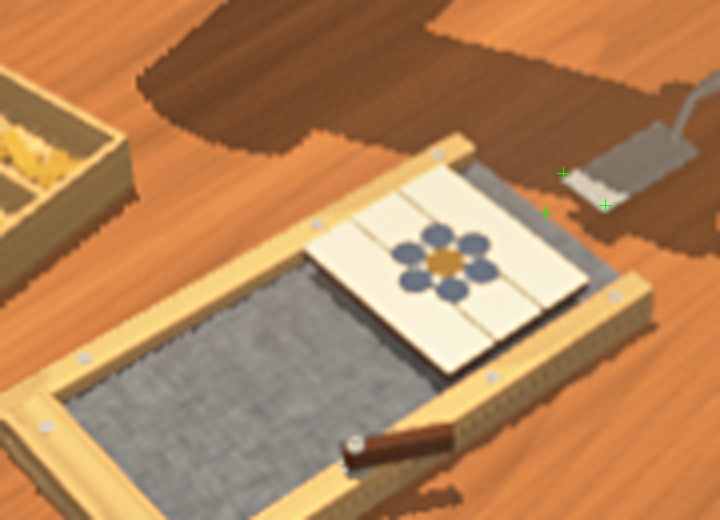

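The predicted tip marks (563,173) and (605,206) fall on the blade's front corners, with the tip about 20 mm short of the open end. Settling and re-reading before inserting.

Emit:
move_arm:
  deltas:
    - [0, 0, 0, 0, 0, 0, 255]
    - [0, 0, 0, 0, 0, 0, 255]
    - [0, 0, 0, 0, 0, 0, 255]
    - [0, 0, 0, 0, 0, 0, 255]
    - [0, 0, 0, 0, 0, 0, 255]

```text
t: 6.8
tcp_pos: [537.9, 252.9, 39.3]
tool_rot: [-3.141, 0.0, 1.503]
force: [-0.1, -0.2, -1.8]
finger_gap: 14.8
grasp_force: 58.7
```

Run:
```python
from h import *
p=pose();print(p[0],p[1].as_euler('xyz'),w2b(p[0]))
```

```text
[537.86649037 252.86224997  39.25262135] [-3.14143441e+00  2.50472415e-05  1.50275349e+00] [-310.03134537    1.35924427]
```

Emit:
move_arm:
  deltas:
    - [-0.2, 0, 0, 0, 0, 0, 255]
    - [-0.4, 0, 0, 0, 0, 0, 255]
    - [-0.6, 0, 0, 0, 0, 0, 255]
    - [-0.8, 0, 0, 0, 0, 0, 255]
    - [-0.9, 0, 0, 0, 0, 0, 255]

```text
t: 7.3
tcp_pos: [534.8, 206.6, 39.3]
tool_rot: [-3.141, 0.0, 1.502]
force: [-0.7, -0.5, -0.8]
finger_gap: 15.0
grasp_force: 58.7
```

Emit:
move_arm:
  deltas:
    - [-0.15, -0.01, 0, 0, 0, 0, 255]
    - [-0.3, -0.01, 0, 0, 0, 0, 255]
    - [-0.45, -0.01, 0, 0, 0, 0, 255]
    - [-0.52, -0.01, 0, 0, 0, 0, 255]
    - [-0.52, -0.01, 0, 0, 0, 0, 255]

```text
t: 7.8
tcp_pos: [532.6, 181.6, 39.3]
tool_rot: [-3.142, 0.0, 1.502]
force: [-0.2, 0.5, -0.5]
finger_gap: 14.9
grasp_force: 58.7
```

Run:
```python
from h import *
p=pose();print(p[0],w2b(p[0]))
f=grab_frame("top");c=f[205:280,305:435].copy()
w=(c.astype(int).min(2)>200).astype(np.uint8);n,l,st,ce=cv2.connectedComponentsWithStats(w);i=st[1:,4].argmax()+1;print(st[i],ce[i])
o=cv2.imread("pics/top0.png")[205:280,305:435];w=(o.astype(int).min(2)>200).astype(np.uint8);n,l,st,ce=cv2.connectedComponentsWithStats(w);i=st[1:,4].argmax()+1;print(st[i],ce[i])
```

```text
[532.61051279 181.61078466  39.29607794] [-238.58825711    0.82844446]
[ 31  16  23  41 650] [43.94923077 36.23846154]
[  19   16   35   41 1095] [36.24109589 35.95890411]
```

Emit:
move_arm:
  deltas:
    - [-0.01, 0, -0.1, 0, 0, 0, 255]
    - [-0.02, 0, -0.17, 0, 0, 0, 255]
    - [-0.04, 0, -0.25, 0, 0, 0, 255]
    - [-0.08, 0, -0.33, 0, 0, 0, 255]
    - [-0.11, 0, -0.4, 0, 0, 0, 255]

```text
t: 8.35
tcp_pos: [532.3, 176.6, 59.8]
tool_rot: [3.141, -0.0, 1.503]
force: [0.6, 0.1, -0.4]
finger_gap: 14.7
grasp_force: 58.7
```

Emit:
move_arm:
  deltas:
    - [-0.05, 0, -0.07, 0, 0, 0, 255]
    - [-0.09, 0, -0.14, 0, 0, 0, 255]
    - [-0.15, 0, -0.2, 0, 0, 0, 255]
    - [-0.21, 0, -0.28, 0, 0, 0, 255]
    - [-0.27, 0, -0.36, 0, 0, 0, 255]

```text
t: 8.85
tcp_pos: [531.2, 162.8, 77.6]
tool_rot: [-3.141, 0.0, 1.503]
force: [-1.1, 0.4, -1.7]
finger_gap: 15.0
grasp_force: 58.7
```

Emit:
move_arm:
  deltas:
    - [-0.07, 0, -0.08, 0, 0, 0, 255]
    - [-0.15, 0, -0.15, 0, 0, 0, 255]
    - [-0.23, 0, -0.21, 0, 0, 0, 255]
    - [-0.32, 0, -0.27, 0, 0, 0, 255]
    - [-0.41, 0, -0.32, 0, 0, 0, 255]

```text
t: 9.35
tcp_pos: [530.0, 142.3, 93.6]
tool_rot: [3.141, 0.0, 1.503]
force: [-0.2, 0.4, -1.1]
finger_gap: 15.1
grasp_force: 58.7
```

Run:
```python
from h import *
p=pose();print(p[0],w2b(p[0]))
f=grab_frame("scene");cv2.imwrite("pics/s3.png",cv2.resize(f[170:350,190:430],None,fx=3,fy=3,interpolation=cv2.INTER_CUBIC)[:,:,::-1])
```

```text
[529.96847974 142.28382766  93.62588904] [-199.17266766    0.79388675]
```

View pics/s3.png

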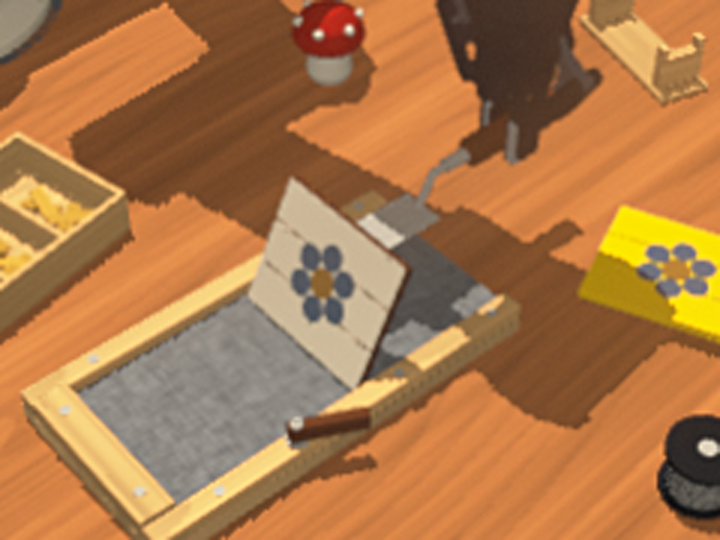

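The sign stands at about 60–65° with the far edge on the felt (edge from (250,300) to (358,385) in the crop) and the blade tip behind it at (375,235). I'll carry on over the top.

Emit:
move_arm:
  deltas:
    - [-0.1, 0, -0.05, 0, 0, 0, 255]
    - [-0.2, 0, -0.08, 0, 0, 0, 255]
    - [-0.3, 0, -0.11, 0, 0, 0, 255]
    - [-0.4, 0, -0.13, 0, 0, 0, 255]
    - [-0.5, 0, -0.14, 0, 0, 0, 255]

```text
t: 9.9
tcp_pos: [528.2, 117.2, 100.4]
tool_rot: [3.142, 0.0, 1.503]
force: [-0.6, -1.2, -0.5]
finger_gap: 15.3
grasp_force: 58.7
```

Emit:
move_arm:
  deltas:
    - [-0.1, 0, 0, 0, 0, 0, 255]
    - [-0.2, 0, 0, 0, 0, 0, 255]
    - [-0.3, 0, 0, 0, 0, 0, 255]
    - [-0.4, 0, 0, 0, 0, 0, 255]
    - [-0.5, 0, 0.01, 0, 0, 0, 255]

```text
t: 10.4
tcp_pos: [526.5, 92.4, 99.8]
tool_rot: [3.141, 0.0, 1.503]
force: [-0.5, -0.1, -0.8]
finger_gap: 15.4
grasp_force: 58.8
```

Emit:
move_arm:
  deltas:
    - [-0.1, 0, 0.02, 0, 0, 0, 255]
    - [-0.2, 0, 0.04, 0, 0, 0, 255]
    - [-0.2, 0, 0.04, 0, 0, 0, 255]
    - [-0.2, 0, 0.04, 0, 0, 0, 255]
    - [-0.2, 0, 0.04, 0, 0, 0, 255]

```text
t: 10.9
tcp_pos: [525.8, 82.9, 97.8]
tool_rot: [3.142, -0.0, 1.503]
force: [0.6, -0.2, -0.5]
finger_gap: 15.0
grasp_force: 58.8
```

Run:
```python
from h import *
p=pose();print(p[0],w2b(p[0]))
f=grab_frame("scene");cv2.imwrite("pics/s4.png",cv2.resize(f[200:350,190:390],None,fx=4,fy=4,interpolation=cv2.INTER_CUBIC)[:,:,::-1])
```

```text
[525.84763771  82.9368665   97.82642618] [-139.68310006    0.60818947]
```

View pics/s4.png

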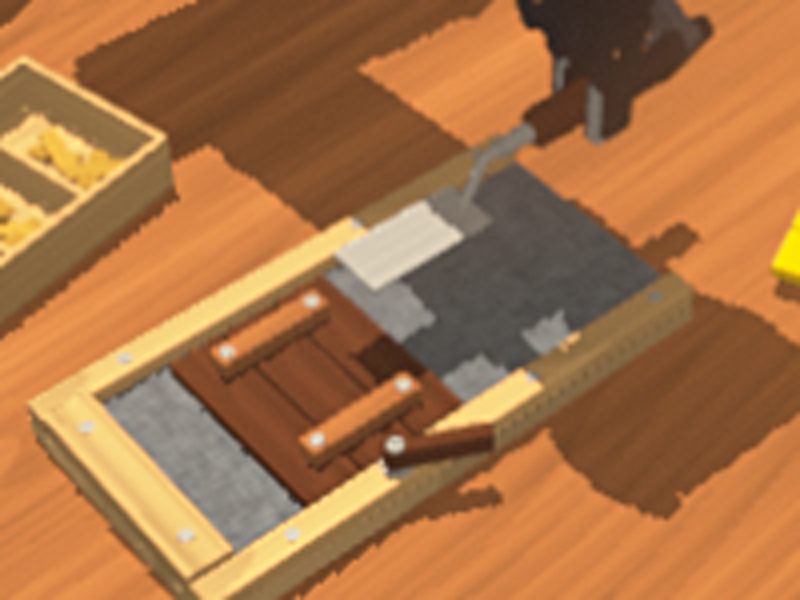

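The sign is face down with both battens up, its near edge running about (330,275)–(460,400) in the crop. I'm backing off, then lowering the blade to the panel's level behind it.

Emit:
move_arm:
  deltas:
    - [0.4, 0, 0, 0, 0, 0, 255]
    - [0.8, 0, 0, 0, 0, 0, 255]
    - [1.1, 0, 0, 0, 0, 0, 255]
    - [1.1, 0, 0.4, 0, 0, 0, 255]
    - [1.1, 0, 0.8, 0, 0, 0, 255]

```text
t: 11.45
tcp_pos: [530.4, 138.5, 58.1]
tool_rot: [3.139, -0.0, 1.504]
force: [0.6, -0.5, -1.2]
finger_gap: 14.7
grasp_force: 58.8
```

Emit:
move_arm:
  deltas:
    - [0, 0, 0.2, 0, 0, 0, 255]
    - [0, 0, 0.38, 0, 0, 0, 255]
    - [0, 0, 0.38, 0, 0, 0, 255]
    - [0, 0, 0.38, 0, 0, 0, 255]
    - [0, 0, 0.38, 0, 0, 0, 255]

```text
t: 11.95
tcp_pos: [530.4, 137.7, 39.8]
tool_rot: [3.14, -0.0, 1.503]
force: [-0.0, 0.2, -1.1]
finger_gap: 15.2
grasp_force: 58.8
```

Run:
```python
from h import *
p=pose();print(p[0],w2b(p[0]),p[1].as_euler('xyz'))
print(w2b(ray("scene",np.array([(330,275),(460,400),(175,365),(300,505)])/4+[190,200],[22,22,22,22])+[2.7,3,0]))
```

```text
[530.42315967 137.65178862  39.7629502 ] [-194.58085535    1.55400467] [ 3.13977807e+00 -1.40479972e-04  1.50264623e+00]
[[-14.06175376 -42.17863347]
 [-11.47254313  61.10355969]
 [ 77.58369892 -42.65266797]
 [ 81.60297826  61.74648522]]
```

Emit:
move_arm:
  deltas:
    - [-0.2, -0.01, 0.02, 0, 0, 0, 255]
    - [-0.4, -0.01, 0.02, 0, 0, 0, 255]
    - [-0.55, -0.01, 0.02, 0, 0, 0, 255]
    - [-0.65, -0.01, 0.02, 0, 0, 0, 255]
    - [-0.75, -0.01, 0.02, 0, 0, 0, 255]

```text
t: 12.45
tcp_pos: [526.6, 99.7, 37.9]
tool_rot: [3.141, -0.0, 1.502]
force: [0.1, 1.8, -0.9]
finger_gap: 14.7
grasp_force: 58.8
```

Emit:
move_arm:
  deltas:
    - [-0.13, 0, 0, 0, 0, 0, 255]
    - [-0.26, 0, 0, 0, 0, 0, 255]
    - [-0.39, 0, 0, 0, 0, 0, 255]
    - [-0.52, 0, 0, 0, 0, 0, 255]
    - [-0.65, 0, 0, 0, 0, 0, 255]

```text
t: 12.95
tcp_pos: [524.2, 67.4, 37.8]
tool_rot: [-3.142, -0.0, 1.503]
force: [-1.0, 0.6, -0.4]
finger_gap: 15.0
grasp_force: 58.8
```

Emit:
move_arm:
  deltas:
    - [-0.02, 0, 0, 0, 0, 0, 255]
    - [-0.04, 0, 0, 0, 0, 0, 255]
    - [-0.06, 0, 0, 0, 0, 0, 255]
    - [-0.08, 0, 0, 0, 0, 0, 255]
    - [-0.1, 0, 0, 0, 0, 0, 255]

```text
t: 13.45
tcp_pos: [524.0, 63.0, 37.8]
tool_rot: [-3.142, -0.0, 1.503]
force: [-0.3, 1.1, -0.5]
finger_gap: 14.8
grasp_force: 58.8
```

Run:
```python
from h import *
p=pose();s=sense();print(p[0],w2b(p[0]),s["force"])
```

```text
[523.95695188  62.99210466  37.79939969] [-1.19656952e+02  4.10976580e-02] [-0.33961264  1.11308625 -0.52632588]
```

Emit:
move_arm:
  deltas:
    - [-0.01, 0, 0, 0, 0, 0, 255]
    - [-0.02, 0, 0, 0, 0, 0, 255]
    - [-0.03, 0, 0, 0, 0, 0, 255]
    - [-0.03, 0, 0, 0, 0, 0, 255]
    - [-0.03, 0, 0, 0, 0, 0, 255]

```text
t: 13.95
tcp_pos: [523.8, 61.6, 37.8]
tool_rot: [-3.141, -0.0, 1.503]
force: [-0.3, 2.2, -0.5]
finger_gap: 15.0
grasp_force: 58.9
```

Emit:
move_arm:
  deltas:
    - [-0.01, 0, 0, 0, 0, 0, 255]
    - [-0.02, 0, 0, 0, 0, 0, 255]
    - [-0.02, 0, 0, 0, 0, 0, 255]
    - [-0.02, 0, 0, 0, 0, 0, 255]
    - [-0.02, 0, 0, 0, 0, 0, 255]

```text
t: 14.45
tcp_pos: [523.6, 61.4, 37.8]
tool_rot: [-3.141, -0.002, 1.502]
force: [-0.4, 6.9, 0.3]
finger_gap: 15.4
grasp_force: 59.0
```

Emit:
move_arm:
  deltas:
    - [0.4, 0, 0, 0, 0, 0, 255]
    - [1.0, 0, -0.6, 0, 0, 0, 255]
    - [1.9, 0, -0.6, 0, 0, 0, 255]
    - [2.8, 0, -0.6, 0, 0, 0, 255]
    - [3.7, 0, -0.6, 0, 0, 0, 255]

```text
t: 14.95
tcp_pos: [536.8, 246.1, 68.2]
tool_rot: [3.14, 0.001, 1.503]
force: [0.8, 0.4, -0.3]
finger_gap: 14.9
grasp_force: 58.8
```

Emit:
move_arm:
  deltas:
    - [0.54, 0, 0, 0, 0, 0, 255]
    - [0.54, 0, 0.4, 0, 0, 0, 255]
    - [0.54, 0, 0.7, 0, 0, 0, 255]
    - [0.54, 0, 0.8, 0, 0, 0, 255]
    - [0.54, 0, 0.8, 0, 0, 0, 255]

```text
t: 15.45
tcp_pos: [537.3, 270.8, 26.4]
tool_rot: [-3.139, 0.001, 1.502]
force: [0.1, -0.0, -0.2]
finger_gap: 15.2
grasp_force: 58.8
```

Emit:
move_arm:
  deltas:
    - [0, 0, 0.06, 0, 0, 0, 255]
    - [0, 0, 0.1, 0, 0, 0, 255]
    - [0, 0, 0.1, 0, 0, 0, 255]
    - [0, 0, 0.1, 0, 0, 0, 255]
    - [0, 0, 0.1, 0, 0, 0, 255]

```text
t: 15.95
tcp_pos: [538.4, 271.9, 23.1]
tool_rot: [3.141, -0.0, 1.503]
force: [-0.1, 0.0, -0.5]
finger_gap: 15.2
grasp_force: 58.8
```

Run:
```python
from h import *
p=pose();s=sense();print(p[0],w2b(p[0]),s["force"],s["grasp_force"])
```

```text
[538.42893838 271.94341577  23.11752228] [-329.1079197     0.65813947] [-0.13242571  0.02746095 -0.51519159] 58.75811040401459
```

Emit:
move_arm:
  deltas:
    - [0, 0, 0, 0, 0, 0, 0]
    - [0, 0, 0, 0, 0, 0, 0]
    - [0, 0, 0, 0, 0, 0, 0]
    - [0, 0, 0, 0, 0, 0, 0]
    - [0, 0, 0, 0, 0, 0, 0]

```text
t: 16.45
tcp_pos: [538.2, 271.9, 22.8]
tool_rot: [3.142, 0.0, 1.503]
force: [0.1, -0.8, 0.4]
finger_gap: 84.9
grasp_force: 0.0
```

Emit:
move_arm:
  deltas:
    - [0, 0, -0.5, 0, 0, 0, 0]
    - [0, 0, -1.3, 0, 0, 0, 0]
    - [0, 0, -2.2, 0, 0, 0, 0]
    - [0, 0, -2.2, 0, 0, 0, 0]
    - [0, 0, -2.2, 0, 0, 0, 0]

```text
t: 16.95
tcp_pos: [539.2, 272.2, 134.4]
tool_rot: [3.138, -0.001, 1.503]
force: [-0.6, -0.2, -0.6]
finger_gap: 85.5
grasp_force: 0.0
```

Run:
```python
from h import *
np.set_printoptions(precision=2,suppress=True)
p=pose();b=w2b(p[0]);print(p[0],b,sense()["finger_gap"])
f=grab_frame("wrist");cv2.imwrite("pics/w5.png",f[:,:,::-1])
C=[]
for ph in np.r_[-.85,np.linspace(-.5,1.6,15)]:
    d=np.array([-np.cos(ph),-np.sin(ph)]);n=np.array([np.sin(ph),-np.cos(ph)])
    C.append(np.array([36.5,67])+33*d-(4.5+11*abs(n[0])+14.5*abs(n[1]))*n)
C=np.array(C);C[0]+=[0,10]
print(C);print("start",(C[0]-b)*[-1,1]/50,"rel",(C-C[0])*[-1,1]/50)
```

```text
[539.22 272.2  134.43] [-329.42    1.43] 85.4795717959554
[[ 31.5  116.53]
 [ 18.33 102.57]
 [ 13.01  98.88]
 [  8.31  94.04]
 [  4.52  88.16]
 [  1.67  83.63]
 [ -0.74  79.45]
 [ -2.52  74.54]
 [ -3.45  69.03]
 [ -3.35  63.08]
 [ -2.06  56.95]
 [  0.5   50.9 ]
 [  4.34  45.24]
 [  9.39  40.28]
 [ 15.48  36.31]
 [ 21.55  33.55]]
start [-7.22  2.3 ] rel [[-0.    0.  ]
 [ 0.26 -0.28]
 [ 0.37 -0.35]
 [ 0.46 -0.45]
 [ 0.54 -0.57]
 [ 0.6  -0.66]
 [ 0.64 -0.74]
 [ 0.68 -0.84]
 [ 0.7  -0.95]
 [ 0.7  -1.07]
 [ 0.67 -1.19]
 [ 0.62 -1.31]
 [ 0.54 -1.43]
 [ 0.44 -1.53]
 [ 0.32 -1.6 ]
 [ 0.2  -1.66]]
```

View pics/w5.png

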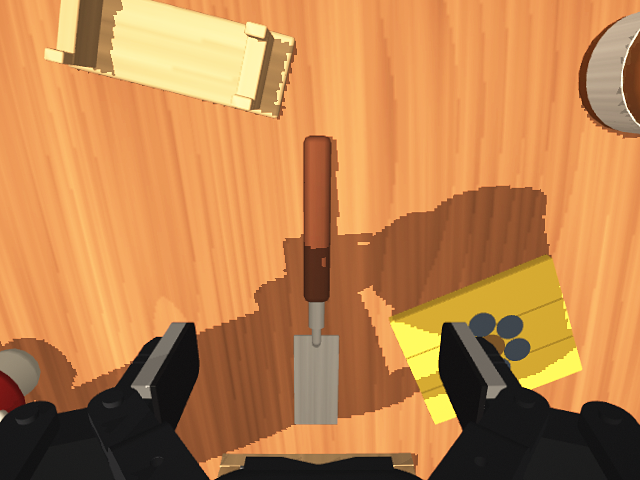

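The knife lies flat at (316,135)–(316,424), clear of the board (whose edge is at row 455). That was my eleventh picture, one over the limit, so from here I'll check with numbers only. Next is the button.

Emit:
move_arm:
  deltas:
    - [-0.9, 0.28, 0, 0, 0, 0, 255]
    - [-1.8, 0.56, 0, 0, 0, 0, 255]
    - [-2.7, 0.84, 0, 0, 0, 0, 255]
    - [-3.6, 1.12, 0, 0, 0, 0, 255]
    - [-4.5, 1.4, 0, 0, 0, 0, 255]

```text
t: 17.5
tcp_pos: [591.5, 41.0, 130.5]
tool_rot: [-3.138, -0.0, 1.503]
force: [0.6, 0.2, 0.3]
finger_gap: 12.3
grasp_force: 0.0
```

Emit:
move_arm:
  deltas:
    - [-0.9, 0.3, 0, 0, 0, 0, 255]
    - [-1.8, 0.6, 0, 0, 0, 0, 255]
    - [-2.72, 0.9, 0, 0, 0, 0, 255]
    - [-2.72, 0.9, 0.5, 0, 0, 0, 255]
    - [-2.72, 0.9, 1.0, 0, 0, 0, 255]

```text
t: 18.0
tcp_pos: [627.9, -97.9, 80.7]
tool_rot: [-3.14, -0.0, 1.5]
force: [-0.6, 0.4, 0.2]
finger_gap: 0.2
grasp_force: 0.0
```

Emit:
move_arm:
  deltas:
    - [0, 0, 0, 0, 0, 0, 255]
    - [0, 0, 0, 0, 0, 0, 255]
    - [0, 0, 0, 0, 0, 0, 255]
    - [0, 0, 0, 0, 0, 0, 255]
    - [0, 0, 0, 0, 0, 0, 255]

```text
t: 18.5
tcp_pos: [629.1, -96.1, 84.1]
tool_rot: [3.14, 0.001, 1.503]
force: [0.3, -0.2, -0.1]
finger_gap: 0.1
grasp_force: 0.0
```

Run:
```python
from h import *
p=pose();s=sense();b=w2b(p[0]);print(p[0],b,s["finger_gap"],p[1].as_euler('xyz'),(np.array([31.5,116.5])-b)*[-1,1]/50,(p[0][2]-43)/50)
```

```text
[629.12912549 -96.05235352  84.05241743] [ 32.08139476 115.50451196] 0.09998334530382737 [3.13962877e+00 6.06126189e-04 1.50325809e+00] [0.0116279  0.01990976] 0.8210483485559146
```

Emit:
move_arm:
  deltas:
    - [0, 0, 0.4, 0, 0, 0, 255]
    - [0, 0, 0.7, 0, 0, 0, 255]
    - [0, 0, 0.82, 0, 0, 0, 255]
    - [0, 0, 0.82, 0, 0, 0, 255]
    - [0, 0, 0.82, 0, 0, 0, 255]

```text
t: 19.0
tcp_pos: [628.7, -96.1, 42.2]
tool_rot: [3.141, 0.0, 1.503]
force: [-0.5, -0.3, -0.1]
finger_gap: 0.0
grasp_force: 0.0
```

Emit:
move_arm:
  deltas:
    - [0.26, -0.26, 0, 0, 0, 0, 255]
    - [0.38, -0.33, 0, 0, 0, 0, 255]
    - [0.47, -0.43, 0, 0, 0, 0, 255]
    - [0.55, -0.55, 0, 0, 0, 0, 255]
    - [0.61, -0.64, 0, 0, 0, 0, 255]

```text
t: 19.5
tcp_pos: [598.7, -63.5, 42.3]
tool_rot: [3.14, 0.0, 1.503]
force: [1.3, -1.6, 0.5]
finger_gap: -0.0
grasp_force: 0.7
```

Emit:
move_arm:
  deltas:
    - [0.04, -0.08, 0, 0, 0, 0, 255]
    - [0.08, -0.18, 0, 0, 0, 0, 255]
    - [0.1, -0.29, 0, 0, 0, 0, 255]
    - [0.1, -0.41, 0, 0, 0, 0, 255]
    - [0.07, -0.53, 0, 0, 0, 0, 255]

```text
t: 20.0
tcp_pos: [571.7, -58.0, 41.7]
tool_rot: [-3.141, -0.0, 1.503]
force: [0.8, 0.4, 1.0]
finger_gap: -0.0
grasp_force: 0.5
```

Emit:
move_arm:
  deltas:
    - [-0.05, -0.12, 0, 0, 0, 0, 255]
    - [-0.13, -0.24, 0, 0, 0, 0, 255]
    - [-0.23, -0.34, 0, 0, 0, 0, 255]
    - [-0.35, -0.41, 0, 0, 0, 0, 255]
    - [-0.45, -0.46, 0, 0, 0, 0, 255]

```text
t: 20.5
tcp_pos: [547.3, -79.6, 41.7]
tool_rot: [-3.141, -0.0, 1.502]
force: [0.7, 1.0, -0.1]
finger_gap: -0.0
grasp_force: 0.5
```

Run:
```python
from h import *
p=pose();s=sense();print(p[0],w2b(p[0]),s["force"],s["t"])
```

```text
[547.29298208 -79.57526835  41.68114525] [21.05430182 32.75759706] [ 0.72689939  0.98908767 -0.09731947] 20.5
```

Emit:
move_arm:
  deltas:
    - [-0.02, 0, 0, 0, 0, 0, 255]
    - [-0.03, 0, 0, 0, 0, 0, 255]
    - [-0.03, 0, 0, 0, 0, 0, 255]
    - [-0.03, 0, 0, 0, 0, 0, 255]
    - [-0.03, 0, 0, 0, 0, 0, 255]

```text
t: 21.0
tcp_pos: [547.2, -79.9, 41.6]
tool_rot: [-3.14, -0.001, 1.503]
force: [-1.9, 4.4, 3.3]
finger_gap: 0.2
grasp_force: 2.4
```

Emit:
move_arm:
  deltas:
    - [-0.02, 0, 0, 0, 0, 0, 255]
    - [-0.04, 0, 0, 0, 0, 0, 255]
    - [-0.04, 0, 0, 0, 0, 0, 255]
    - [-0.04, 0, 0, 0, 0, 0, 255]
    - [-0.04, 0, 0, 0, 0, 0, 255]

```text
t: 21.5
tcp_pos: [547.2, -80.1, 41.6]
tool_rot: [-3.14, -0.004, 1.503]
force: [-0.4, 11.5, 3.8]
finger_gap: -0.1
grasp_force: 5.9
```

Emit:
move_arm:
  deltas:
    - [0.3, 0, 0, 0, 0, 0, 255]
    - [0.6, 0, -0.5, 0, 0, 0, 255]
    - [0.8, 0, -1.3, 0, 0, 0, 255]
    - [1.0, 0, -2.1, 0, 0, 0, 255]
    - [1.2, 0, -3.0, 0, 0, 0, 255]

```text
t: 22.0
tcp_pos: [551.1, -22.2, 192.5]
tool_rot: [-3.14, 0.001, 1.503]
force: [0.6, -0.6, -0.4]
finger_gap: -0.1
grasp_force: 0.0
```

Emit:
move_arm:
  deltas:
    - [0, 0, -0.8, 0, 0, 0, 255]
    - [0, 0, -1.0, 0, 0, 0, 255]
    - [0, 0, -1.0, 0, 0, 0, 255]
    - [0, 0, -1.0, 0, 0, 0, 255]
    - [0, 0, -1.0, 0, 0, 0, 255]

```text
t: 22.5
tcp_pos: [550.5, -22.5, 239.2]
tool_rot: [-3.137, -0.0, 1.503]
force: [0.3, 0.9, -0.6]
finger_gap: -0.1
grasp_force: 0.0
```

Run:
```python
from h import *
np.set_printoptions(precision=1,suppress=True,linewidth=200)
p=pose();print(p[0],w2b(p[0]))
f=grab_frame("scene");cv2.imwrite("pics/s6.png",f[:,:,::-1])
# colour along board lines (scene camera; offset world by its bias)
o=np.array([-2.7,-3,0])
for nm,z,line in [("sign/stop y=0",22,[(x,0) for x in range(100,126,2)]),("sign near edge y=0",22,[(x,0) for x in range(18,40,2)]),("button along, x=36.5",39,[(36.5,y) for y in range(14,70,4)]),("across button y=40",39,[(x,40) for x in range(22,52,2)]),("strip where button was",39,[(0,y) for y in range(64,95,4)])]:
    q=np.round(proj("scene",[b2w(x,y,z)+o for x,y in line])).astype(int)
    print(nm);[print("  ",l,f[v,u]) for l,(u,v) in zip(line,q)]
```

```text
[550.5 -22.5 239.2] [-36.1  32.2]
sign/stop y=0
   (100, 0) [128  70  39]
   (102, 0) [132  74  43]
   (104, 0) [139  79  47]
   (106, 0) [138  78  44]
   (108, 0) [135  76  45]
   (110, 0) [130  72  40]
   (112, 0) [128  72  45]
   (114, 0) [122  66  40]
   (116, 0) [133  82  48]
   (118, 0) [253 208 127]
   (120, 0) [253 208 127]
   (122, 0) [244 200 122]
   (124, 0) [247 209 127]
sign near edge y=0
   (18, 0) [85 81 77]
   (20, 0) [85 81 77]
   (22, 0) [85 81 77]
   (24, 0) [84 79 76]
   (26, 0) [88 84 81]
   (28, 0) [103  79  69]
   (30, 0) [129  73  43]
   (32, 0) [127  70  42]
   (34, 0) [123  70  43]
   (36, 0) [125  70  43]
   (38, 0) [130  74  45]
button along, x=36.5
   (36.5, 14) [113  86  75]
   (36.5, 18) [110  84  72]
   (36.5, 22) [73 50 39]
   (36.5, 26) [76 60 51]
   (36.5, 30) [73 48 36]
   (36.5, 34) [71 39 23]
   (36.5, 38) [74 43 29]
   (36.5, 42) [71 39 21]
   (36.5, 46) [71 41 24]
   (36.5, 50) [72 40 24]
   (36.5, 54) [71 41 25]
   (36.5, 58) [71 38 21]
   (36.5, 62) [69 39 22]
   (36.5, 66) [74 45 29]
across button y=40
   (22, 40) [85 83 79]
   (24, 40) [86 83 79]
   (26, 40) [85 82 78]
   (28, 40) [87 85 81]
   (30, 40) [85 84 79]
   (32, 40) [78 70 65]
   (34, 40) [72 43 26]
   (36, 40) [74 43 29]
   (38, 40) [72 40 23]
   (40, 40) [75 43 25]
   (42, 40) [63 36 20]
   (44, 40) [65 38 23]
   (46, 40) [128  75  39]
   (48, 40) [124  68  37]
   (50, 40) [178 104  58]
strip where button was
   (0, 64) [82 80 76]
   (0, 68) [83 80 76]
   (0, 72) [85 80 75]
   (0, 76) [147 113  72]
   (0, 80) [156 119  73]
   (0, 84) [156 119  74]
   (0, 88) [166 128  78]
   (0, 92) [153 118  72]
```

The numbers agree. The sign spans board x ≈ 28 to the stop with no felt showing between. The button lies straight across at x ≈ 32–42 over y ≈ 22–67, and the knife is clear on the bench. Handing in.

```bash
python3 -c "
from rig import *
print(sign_off())"
```

```text
the job is handed in; nothing more can be done
None
```

I handed the job in at about 22.5 s (no verdict came back): the sign was turned face down with the knife and pushed home to the stop, the button swung across, and the knife laid on the bench; I viewed 11 pictures, one over the limit of 10.

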